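Seat the V-rest post in the instrument's hidden socket

ROBOT

A 6-joint arm with a two-finger parallel gripper is mounted at the origin on the work surface. World frame = base frame: x ahead of the robot, y to its left, z up, the work surface at z = 0. Lengths are in m, angles in rad, forces in N, time in s.
With the tool pointing down it reaches from about 0.225 to 0.875 m from the base axis. Payload 3.4 kg.
Tool frame: the origin (TCP) lies between the finger pads; the fingertips stand 8 mm ahead of it and the grasp point (between the pads) lies 11 mm behind it; z points along the fingers, y is the line along which they close (so a half turn about z gives the same grasp; the last joint's range is limited). The gripper opens to 85 mm and grips with 20 to 120 N. Pads are 22 mm wide; open, the fingers measure 114 mm over their backs; the gripper's body (76 mm by 85 mm) begins 54 mm behind the grasp point. The pads swing forward as they close: fully open they stand 13 mm farther back than shut.
Start: joints at [-1.34, 0.276, 1.505, -0, 1.361, -0.121], TCP at [0.198, -0.54, 0.239] pointing down, gripper open.
Joint ranges: [-2.89, 2.89], [-0.75, 2.08], [0.22, 2.7], [-1.18, 4.32], [0.11, 2.71], [-2.7, 2.7]. Speed limits (rad/s): [2.57, 2.57, 3.14, 3.14, 3.14, 3.14].

INTERFACE

Orientations are given as a unit quaternion [w, x, y, z].
In Python, from rig import manip, optics, finder gives the robot as it stands.
- The arm moves only by the tool servo_tool, never from a script. Its argument "increments" is a list of rows, each a list of 7 numbers: the shift along the tool's x, y, z in cm, then the turn, a rotation vector about the tool's x, y, z in degrees, then the closure, from -1 (fully open) to 1 (shut). In form: [[x, y, z, rx, ry, rz, gripper], ...]. A call has exactly 5 rows; each row shifts and turns the commanded pose from where the row before left it, along the tool's axes as they then stand; what a row does not reach is not made up. A row lasts 1/10 s, in which the tool goes at most 50 mm and 8.59 degrees, less where a joint would pass 70% of its speed; a pose out of reach is approached as far as the arm can. A call is refused whole if a number of a shift passes 5 or a number of a turn 8.59, either way. A call with a gripper value outside its range is refused whole. The fingers move at their own pace and stop on an object; "squeeze" is the grip in N (left out, the last holds). Time passes only in rows, so rows that do not move let the fingers close, or fill a call up. It gives the time, the measured TCP pose, the force, the opening and the grip force at its end, in the units of the state.
- manip.get_state(): the state, without advancing time (a new reading comes with each control period).
- optics.get_image(name): name is "scene" or "top" or "wrist"; returns the picture (400x640x3 uint8, red, green, blue); there is no depth.
- optics.get_calibration(name): a dict with "fov_y" (degrees; the focal length in pixels is half the picture's height over the tangent of half this angle, whatever the lens; pixels are square), "cx", "cy" (the principal point, pixels), "dist_coeffs" ([k1, k2, p1, p2, k3] as OpenCV has them; the pictures are not rectified), "world_to_cam" (4x4, takes a point from world to camera coordinates). Camera axes: x right, y down, z forward; pixel columns grow to the right and rows downward; lengths in m; the calibration is good to about 2 mm. A picture is of the moment at which its call begins: read the wrist's pose just before it. get_calibration takes no time and is no camera call; for the wrist camera it gives the pose at the moment of the call.
- manip.sign_off(): hands the job in; it is judged then, once.
Trained networks look in the newest picture that a camera, given by its name, has taken for a name from the list of things; names that differ only in an ending like _2 or _b are one class to them, and where a whole thing is asked for, a point or a joint stands for the part that bears it (a point fixed in the world has none). Each returns a list of dicts, best first, with "p" (0 to 1); they miss things now and then, are a little off and sometimes report something else, mostly with a low value. They report only what shows in the picture. A call takes as long as a camera call. They do not tell look-alikes from the thing itself.
- finder.silhouettes(label, camera): "region" (400x640 bool, what is visible of it) and "box" ([centre column, centre row, width, height] in pixels, round what is visible of it).
- finder.tip_of(label, camera): "at" ([column, row] in pixels: a listed point, or the origin of a listed thing).
The state is a dict: "clock": time; "qpos": joint angles; "qd": joint speeds; "effort": joint torques, N m; "position": TCP position; "ee_rot": TCP orientation; "contact_force": force on the tool from outside, world axes, zero at the start; "moment": the same for the moment, N m; "width": finger opening in m; "gripper_force": force on a finger pad.
Only numpy, scipy, OpenCV 4.12 (cv2) and the standard library are available. Lean on these libraries where they do the work, as an engineer would, in place of code of your own. Each camera call takes 0.05 s, during which the arm holds its last target. There are 200 camera calls.

TASK

Take the post with the V-grooved head from the accessory rack and fit it in the socket at the bottom of the instrument's round recess: its hole is hidden by a flush sprung dust plug and lies a few millimetres off the middle on an unknown side, so slide the foot over the recess floor with light pressure (a push of more than 35 N damages the instrument) until it drops in. Leave the post fully home, upright and let go, with its groove in line with the instrument's clear tube, and do not disturb the other two posts, the jar or the dish.

Things in the scene. Friction and masses are not known exactly. Their poses are not given: they have to be found in the camera images.
- console: White instrument, fixed and rigid; origin on the bench under the centre of its round recess, z up, y along the instrument and its clear tube. Low deck 200 x 190 mm, its top 45 mm above the bench; the recess in it is 44 mm across and 6 mm deep. Housing 105 mm high from 100 mm at +y; the tube on it reaches 200 mm high
- recess (a point): Centre of the recess's flat black floor, 39 mm above the bench; axes as the instrument's. The hole in this floor is unseen under its flush black plug (yields to under 0.5 N), upright, 13.2 mm across with 1 mm chamfer, blind, 22 mm deep below the floor. Its centre is 4 to 7 mm from this point, in any direction, fixed during a run
- vrest_mid (a point): Centre of the V-rest post's head, half-way up it: a black block 30 x 30 x 32 mm, flat sides, V groove 18 mm wide and 14 mm deep along its x in the top; z is up along the post. About 160 g. The foot is 61 mm below this point. It starts standing loose in one of the three rack holes, groove within 0.3 rad of the row of posts
- vrest_foot (a point): Centre of the flat foot of the V-rest's steel pin, same axes. The pin is 12 mm in diameter and 45 mm long, from the head's underside down, with a 1.5 mm chamfer at the foot (foot flat 9 mm across)
- rack: Fixed aluminium rack block 80 x 230 x 40 mm, origin under its centre, long side along y. Three blind square holes of 14 mm, 22 mm deep, at y = -75, 0, +75 mm hold the three posts in any order; 18 mm of bare pin shows between the rack top and each head
- puck_mid (a point): Other post: same pin, plain round black head 30 mm across and 32 mm high; this point is 61 mm above its foot. Leave alone
- ball_mid (a point): Other post: same pin, ball head 28 mm across; this point is 61 mm above its foot. Leave alone
- jar_mid (a point): Amber glass jar 56 mm across, 75 mm high, standing on the bench; point at mid height. Leave alone
- dish: Closed clear culture dish 90 mm across, 16 mm high, lying on the bench, origin under its centre. Leave alone
Not all that is in view belongs to the job. What is shaped like the part that bears vrest_mid but green or turquoise is not meant.

How it is judged:
By the outcome, as a careful person would: the job done as asked, in the order asked, and still so for the second after the job is handed in, with the robot touching nothing.
It also fails if it takes over 64 s, if anything falls off the work surface, if the arm or the gripper's body presses on something with over 40 N, if the wrist force passes 120 N, or if a joint passes its speed limit or range.

## Working session

There is one attempt and no reset: what is moved stays moved. The work goes in short steps, Python scripts to look and compute and a tool call to move; the robot and the scene stay as the last step left them, time stands still between calls to the robot, and variables do not carry over. Pictures are saved under pics/ and viewed, at most 10 in all, crops included, and the job is handed in when it is done.

Besides the shell and the picture viewer there is one more tool, called after "Emit:" in YAML: its name, and indented under it one key for each argument. servo_tool: Moves the arm, as the interface text tells. Its arguments: {"type":"object","properties":{"increments":{"type":"array","items":{"type":"array","items":{"type":"number"}}},"squeeze":{"type":"number"}},"required":["increments"]}

```bash
mkdir -p pics; ls
cat > h.py <<'E'
from rig import manip, optics, finder
import numpy as np, cv2
from scipy.spatial.transform import Rotation as R
def K(c):
    f=200/np.tan(np.radians(c['fov_y'])/2); return np.array([[f,0,c['cx']],[0,f,c['cy']],[0,0,1.]])
def ray(c,px):
    u=cv2.undistortPoints(np.array([[px]],float),K(c),np.array(c['dist_coeffs'],float))[0,0]
    T=np.array(c['world_to_cam']); d=T[:3,:3].T@np.array([u[0],u[1],1]); o=-T[:3,:3].T@T[:3,3]; return o,d/np.linalg.norm(d)
def at_z(c,px,z):
    o,d=ray(c,px); return o+d*(z-o[2])/d[2]
def tri(rs):
    A=sum(np.eye(3)-np.outer(d,d) for o,d in rs); b=sum((np.eye(3)-np.outer(d,d))@o for o,d in rs); return np.linalg.solve(A,b)
def proj(c,p):
    T=np.array(c['world_to_cam']); return cv2.projectPoints(np.array([p],float),cv2.Rodrigues(T[:3,:3])[0],T[:3,3],K(c),np.array(c['dist_coeffs'],float))[0][0,0]
def save(im,n): cv2.imwrite('pics/'+n,im[:,:,::-1])
E
python3 - <<'E'
from h import *
np.set_printoptions(precision=3,suppress=True)
ims=[]
for cam in ['scene','top']:
    im=optics.get_image(cam); ims.append(im); save(im,cam+'0.png'); c=optics.get_calibration(cam)
    print(cam,-np.array(c['world_to_cam'])[:3,:3].T@np.array(c['world_to_cam'])[:3,3],c['fov_y'])
    for l,z in [('vrest_mid',.095),('puck_mid',.095),('ball_mid',.095),('recess',.039),('console',0),('rack',0),('jar_mid',.037),('dish',0)]:
        for r in finder.tip_of(l,cam)[:3]: print(l,round(r['p'],2),np.round(r['at'],1),at_z(c,r['at'],z))
print(manip.get_state())
E
```

```text
pics
scene [ 0.949 -0.524  0.858] 48.894330400313216
vrest_mid 0.84 [214.3 193.9] [ 0.403 -0.287  0.095]
vrest_mid 0.83 [234.  228.5] [ 0.5   -0.314  0.095]
vrest_mid 0.68 [213.6 288.8] [ 0.575 -0.424  0.095]
puck_mid 0.78 [293.3 190.6] [ 0.518 -0.164  0.095]
ball_mid 0.48 [264.6 207.5] [ 0.506 -0.236  0.095]
recess 0.7 [394.5 153.7] [0.583 0.112 0.039]
console 0.64 [397.7 159. ] [0.583 0.134 0.   ]
rack 0.63 [268.2 225.3] [ 0.494 -0.227  0.   ]
jar_mid 0.92 [390.8 278.2] [ 0.786 -0.151  0.037]
dish 0.83 [179.2 280.5] [ 0.461 -0.451  0.   ]
top [ 0.506 -0.142  1.291] 46.820381981102386
vrest_mid 0.67 [352.1 276.8] [ 0.384 -0.266  0.095]
vrest_mid 0.58 [404.8 210.8] [ 0.553 -0.406  0.095]
vrest_mid 0.45 [363.5 179.3] [ 0.636 -0.3    0.095]
puck_mid 0.6 [308.7 233.2] [ 0.497 -0.155  0.095]
ball_mid 0.44 [337.9 232.1] [ 0.499 -0.231  0.095]
recess 0.94 [202.3 203.9] [0.579 0.129 0.039]
console 0.69 [207.6 202.6] [0.585 0.123 0.   ]
console 0.32 [307.5 230.1] [ 0.505 -0.153  0.   ]
rack 0.97 [333.2 230.4] [ 0.504 -0.225  0.   ]
rack 0.62 [310.3 229.4] [ 0.507 -0.161  0.   ]
jar_mid 0.93 [307.7 127.4] [ 0.786 -0.156  0.037]
dish 0.83 [416.3 250.2] [ 0.446 -0.457  0.   ]
{'clock': 0.9, 'qpos': array([-1.34 ,  0.276,  1.505,  0.   ,  1.361, -0.121]), 'qd': array([-0.   ,  0.001,  0.001,  0.002,  0.001,  0.001]), 'effort': array([ -0.001, -41.665, -24.61 ,  -0.   ,   0.   ,   0.   ]), 'position': array([ 0.198, -0.54 ,  0.239]), 'ee_rot': array([0.   , 0.985, 0.175, 0.   ]), 'contact_force': array([ 0.208, -1.028, -0.754]), 'moment': array([-0.028, -0.011,  0.051]), 'gripper_force': 0.0, 'width': 0.08520918728893591}
```

View pics/scene0.png

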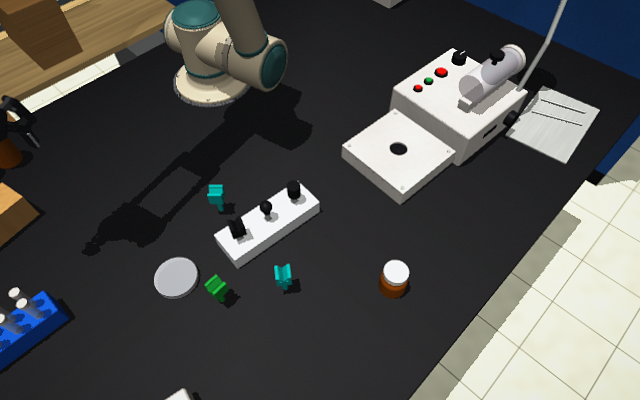

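View pics/top0.png

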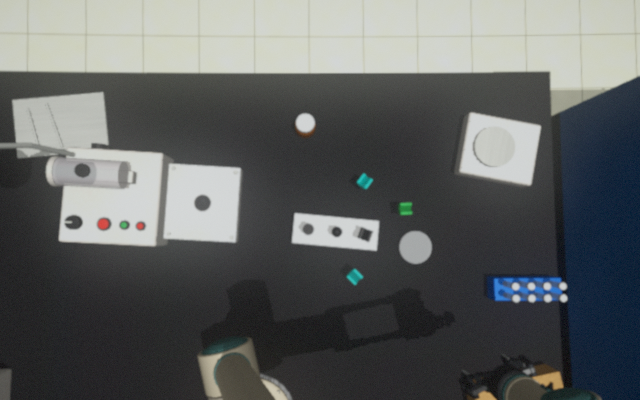

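The black V-rest is the rack's right-hand post (top ≈ (364,234), scene ≈ (234,228)). The recess is at top (202,203), and the green and turquoise ones are decoys. Next I compute the approach.

```bash
cat >> h.py <<'E'
def plan(p,yaw=None,st=None):
    """total shift in tool axes (cm) and turn about tool z (deg) to reach p with tool down and tool y at world angle yaw (mod pi)"""
    st=st or manip.get_state(); q=st['ee_rot']; Rm=R.from_quat([q[1],q[2],q[3],q[0]]).as_matrix()
    d=Rm.T@(np.array(p)-st['position'])*100
    cur=np.arctan2(Rm[1,1],Rm[0,1]); t=0
    if yaw is not None:
        t=(yaw-cur+np.pi/2)%np.pi-np.pi/2
    print('pos',st['position'].round(4),'tilt',Rm[:,2].round(4),'yaw_y',np.degrees(cur).round(2),'q6',st['qpos'][5].round(3),'shift cm',d.round(2),'turn z deg',np.degrees(-t).round(2))
    return d,Rm
E
python3 - <<'E'
from h import *
np.set_printoptions(precision=4,suppress=True)
cs=optics.get_calibration('scene');ct=optics.get_calibration('top')
print('v',tri([ray(cs,[234,228.5]),ray(ct,[364,234])]))
# deck corners top view, z .045
im=optics.get_image('top')
def rect(lo,hi,box,z):
    x0,y0,x1,y1=box; g=im[y0:y1,x0:x1].min(2); m=(g>lo).astype(np.uint8)
    n,l,s,ce=cv2.connectedComponentsWithStats(m); k=1+np.argmax(s[1:,4]); 
    c=max(cv2.findContours((l==k).astype(np.uint8),0,1)[0],key=cv2.contourArea)
    b=cv2.boxPoints(cv2.minAreaRect(c))+[x0,y0]
    w=np.array([at_z(ct,p,z)[:2] for p in b]); print(b.round(1).tolist(),w,w.mean(0),[np.degrees(np.arctan2(*(w[(i+1)%4]-w[i])[::-1])).round(2) for i in range(4)],[np.linalg.norm(w[(i+1)%4]-w[i]).round(3) for i in range(4)])
rect(110,0,(280,200,390,260),.04)
rect(110,0,(169,155,260,255),.045)
plan([.49,-.30,.25],None)
c=optics.get_calibration('wrist');T=np.array(c['world_to_cam']);print('cam',-T[:3,:3].T@T[:3,3],T[:3,:3],c['fov_y'])
E
```

```text
v [ 0.4909 -0.3047  0.0749]
[[290.6, 243.0], [293.6, 211.7], [379.7, 219.8], [376.8, 251.1]] [[ 0.4709 -0.1071]
 [ 0.5553 -0.1157]
 [ 0.531  -0.3493]
 [ 0.4465 -0.3397]] [ 0.5009 -0.228 ] [np.float64(-5.8), np.float64(-95.92), np.float64(173.5), np.float64(84.01)] [np.float64(0.085), np.float64(0.235), np.float64(0.085), np.float64(0.234)]
[[163.9, 238.7], [169.0, 161.9], [241.6, 166.7], [236.4, 243.5]] [[0.487  0.2283]
 [0.6921 0.2164]
 [0.678  0.0234]
 [0.4716 0.0373]] [0.5822 0.1264] [np.float64(-3.31), np.float64(-94.18), np.float64(176.15), np.float64(85.4)] [np.float64(0.205), np.float64(0.194), np.float64(0.207), np.float64(0.192)]
pos [ 0.1981 -0.5398  0.2393] tilt [ 0.     -0.0001 -1.    ] yaw_y -69.85 q6 -0.121 shift cm [ 35.66 -12.46  -1.07] turn z deg 0.0
cam [ 0.2723 -0.5127  0.3749] [[ 0.3445 -0.9388  0.0001]
 [-0.8935 -0.3278  0.3069]
 [-0.2881 -0.1059 -0.9517]] 64.76841783694113
```

Emit:
servo_tool:
  increments:
    - [4.46,-1.56,0,0,0,0,-1]
    - [4.46,-1.56,0,0,0,0,-1]
    - [4.46,-1.56,0,0,0,0,-1]
    - [4.46,-1.56,0,0,0,0,-1]
    - [4.46,-1.56,0,0,0,0,-1]

```text
clock: 1.45
position: [0.3818, -0.3885, 0.2395]
ee_rot: [0.0, 0.985, 0.175, 0.0]
contact_force: [0.6, -0.5, -0.6]
width: 0.0852
gripper_force: 0.0
```

Emit:
servo_tool:
  increments:
    - [4.46,-1.56,0,0,0,0,-1]
    - [4.46,-1.56,0,0,0,0,-1]
    - [4.46,-1.56,0,0,0,-8,-1]
    - [0,0,0,0,0,-8,-1]
    - [0,0,0,0,0,-8,-1]

```text
clock: 1.95
position: [0.4914, -0.2982, 0.2392]
ee_rot: [-0.0, 0.925, 0.38, -0.0]
contact_force: [-0.4, 0.1, -0.1]
width: 0.0854
gripper_force: 0.0
```

Emit:
servo_tool:
  increments:
    - [0,0,0,0,0,-8,-1]
    - [0,0,0,0,0,-8,-1]
    - [0,0,0,0,0,-8,-1]
    - [0,0,0,0,0,-8,-1]
    - [0,0,0,0,0,-8,-1]

```text
clock: 2.45
position: [0.4901, -0.2997, 0.2393]
ee_rot: [0.0, 0.74, 0.672, -0.0]
contact_force: [0.0, -0.8, -0.1]
width: 0.0852
gripper_force: 0.0
```

Emit:
servo_tool:
  increments:
    - [0,0,0,0,0,0,-1]
    - [0,0,0,0,0,0,-1]
    - [0,0,0,0,0,0,-1]
    - [0,0,0,0,0,0,-1]
    - [0,0,0,0,0,0,-1]

```text
clock: 2.95
position: [0.4901, -0.2997, 0.2393]
ee_rot: [0.0, 0.742, 0.67, -0.0]
contact_force: [0.5, 0.1, -0.8]
width: 0.0856
gripper_force: 0.0
```

Run:
```python
from h import *
np.set_printoptions(precision=4,suppress=True)
plan([.491,-.3047,.15],np.radians(-6))
im=optics.get_image('wrist');c=optics.get_calibration('wrist');save(im,'w1.png')
print('proj',proj(c,[.491,-.3047,.09]))
for r in finder.tip_of('vrest_mid','wrist')[:3]: print(r['p'],r['at'],at_z(c,r['at'],.075))
```

```text
pos [ 0.4901 -0.2997  0.2393] tilt [ 0.     -0.0001 -1.    ] yaw_y -5.89 q6 -0.567 shift cm [-0.48  0.14  8.93] turn z deg 0.11
proj [317.9051 192.9028]
0.85 [318.5, 188.6] [ 0.4916 -0.3047  0.075 ]
0.77 [453.7, 173.3] [ 0.6243 -0.3028  0.075 ]
0.67 [386.9, 272.4] [ 0.5557 -0.4057  0.075 ]
```

View pics/w1.png

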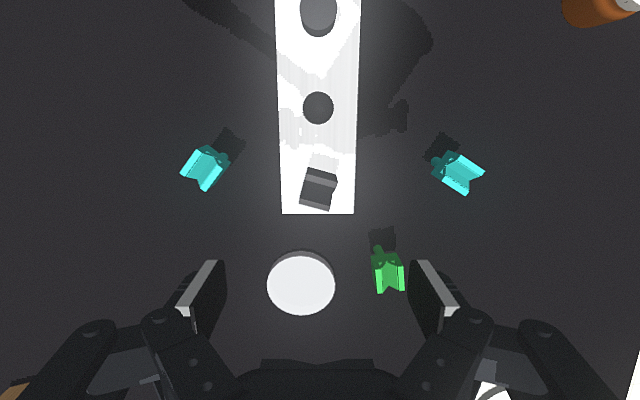

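The V-rest is at (318,190) on the white rack, turned a little clockwise, and I'm enlarging it for its angle. The ball is at (318,108) and the puck at (318,12).

Run:
```python
from h import *
im=cv2.imread('pics/w1.png')[155:225,280:360]
im=cv2.convertScaleAbs(im,alpha=1.6)
cv2.imwrite('pics/w1c.png',cv2.resize(im,None,fx=8,fy=8,interpolation=cv2.INTER_CUBIC))
```

```text
(no output)
```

View pics/w1c.png

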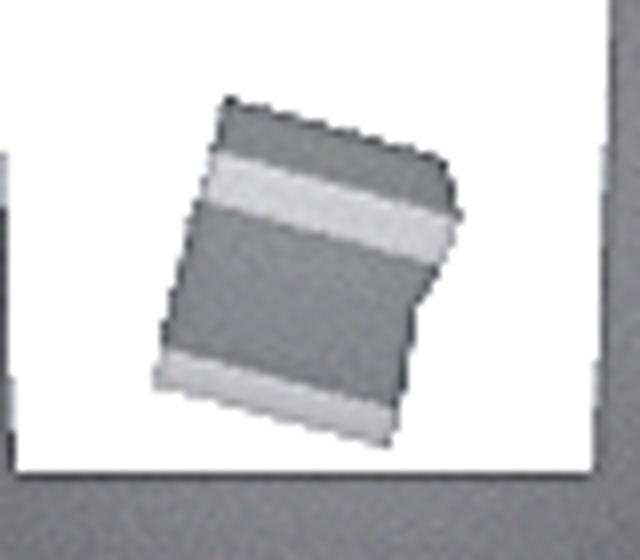

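The two light lands run across the picture at about 14.6° with the dark V between them. So the groove lies about 15° off the perpendicular to the row. I'll grip along the groove (on the end faces), clear of the ball, and compute the corners first.

Run:
```python
from h import *
np.set_printoptions(precision=4,suppress=True)
c=optics.get_calibration('wrist')
P=[at_z(c,[280+(x)/8-.45,155+y/8-.45],.0905) for x,y in [(215,151),(462,215),(390,445),(155,386)]]
P=np.array(P)[:,:2];print(P,P.mean(0))
for i in range(4):
    d=P[(i+1)%4]-P[i];print(np.degrees(np.arctan2(d[1],d[0])),np.linalg.norm(d))
plan([*P.mean(0),.13],np.radians(-20.5))
```

```text
[[ 0.4824 -0.2849]
 [ 0.5101 -0.2953]
 [ 0.4992 -0.3227]
 [ 0.4721 -0.3124]] [ 0.4909 -0.3038]
-20.74153474454133 0.02959400004894888
-111.72836418069481 0.029436713778450006
159.25681662245026 0.02893329246549068
69.55773959029105 0.0294319167076834
pos [ 0.4901 -0.2997  0.2393] tilt [ 0.     -0.0001 -1.    ] yaw_y -5.87 q6 -0.568 shift cm [-0.4   0.12 10.93] turn z deg 14.63
```

Emit:
servo_tool:
  increments:
    - [-0.45,0.12,0,0,0,7.4,-0.5]
    - [0,0,0,0,0,7.4,-0.5]
    - [0,0,4,0,0,0,-0.5]
    - [0,0,4,0,0,0,-0.5]
    - [0,0,3,0,0,0,-0.5]

```text
clock: 3.55
position: [0.4901, -0.3038, 0.1274]
ee_rot: [-0.001, 0.822, 0.569, -0.0]
contact_force: [1.2, 0.6, -0.1]
width: 0.0639
gripper_force: 0.0
```

Emit:
servo_tool:
  increments:
    - [0,0,0,0,0,0,-0.5]
    - [0,0,2,0,0,0,-0.5]
    - [0,0,2,0,0,0,-0.5]
    - [0,0,2,0,0,0,-0.5]
    - [0,0,0,0,0,0,-0.5]

```text
clock: 4.05
position: [0.4902, -0.3039, 0.0687]
ee_rot: [-0.001, 0.822, 0.569, -0.0]
contact_force: [-1.3, -0.1, 0.2]
width: 0.0643
gripper_force: 0.0
```

Run:
```python
from h import *
np.set_printoptions(precision=4,suppress=True)
plan([.4909,-.3042,.0635],np.radians(-20.7));print(manip.get_state()['width'])
save(optics.get_image('wrist'),'w2.png')
```

```text
pos [ 0.4902 -0.3039  0.0687] tilt [-0.0021  0.0016 -1.    ] yaw_y -20.65 q6 -0.315 shift cm [-0.01  0.07  0.52] turn z deg 0.05
0.06430505762378834
```

View pics/w2.png

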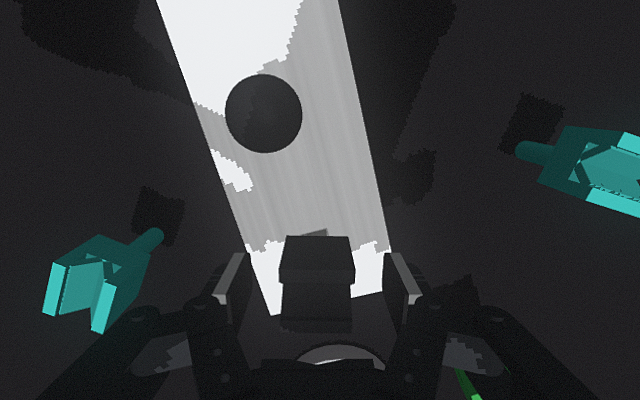

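The head is squarely between the pads (columns 280–355), so I lower the last 5 mm, grip and lift.

Emit:
servo_tool:
  increments:
    - [0,0.07,0.5,0,0,0,-0.5]
    - [0,0,0,0,0,0,1]
    - [0,0,0,0,0,0,1]
    - [0,0,0,0,0,0,1]
    - [0,0,0,0,0,0,1]
  squeeze: 70

```text
clock: 4.6
position: [0.4919, -0.3049, 0.0654]
ee_rot: [0.001, 0.822, 0.569, 0.0]
contact_force: [-1.0, 0.4, 5.6]
width: 0.029
gripper_force: 68.6
```

Emit:
servo_tool:
  increments:
    - [0,0,0,0,0,0,1]
    - [0,0,0,0,0,0,1]
    - [0,0,-0.5,0,0,0,1]
    - [0,0,-1,0,0,0,1]
    - [0,0,-2,0,0,0,1]

```text
clock: 5.1
position: [0.4904, -0.3038, 0.0985]
ee_rot: [-0.002, 0.822, 0.569, -0.001]
contact_force: [-0.0, 0.3, -1.4]
width: 0.0288
gripper_force: 68.8
```

Emit:
servo_tool:
  increments:
    - [0,0,-3,0,0,0,1]
    - [0,0,-4,0,0,0,1]
    - [0,0,-3,0,0,0,1]
    - [0,0,0,0,0,0,1]
    - [0,0,0,0,0,0,1]

```text
clock: 5.6
position: [0.4915, -0.3045, 0.2]
ee_rot: [0.001, 0.822, 0.569, 0.0]
contact_force: [0.2, -0.9, -1.9]
width: 0.0295
gripper_force: 68.9
```

Run:
```python
from h import *
np.set_printoptions(precision=4,suppress=True)
# pose to look at recess; tool y -> 86.1 deg
plan([.5805,.1265,.20],np.radians(86.1));s=manip.get_state();print(s['qpos'],s['width'],s['gripper_force'])
```

```text
pos [ 0.4915 -0.3045  0.2   ] tilt [ 0.001  -0.0009 -1.    ] yaw_y -20.64 q6 -0.315 shift cm [43.47 -6.87 -0.03] turn z deg 73.26
[-0.675   0.3041  1.5639 -0.0001  1.2722 -0.3147] 0.029523437239332827 68.88565035536885
```

Emit:
servo_tool:
  increments:
    - [4.35,-0.69,0,0,0,0,1]
    - [4.35,-0.69,0,0,0,0,1]
    - [4.35,-0.69,0,0,0,0,1]
    - [4.35,-0.69,0,0,0,0,1]
    - [4.35,-0.69,0,0,0,0,1]

```text
clock: 6.1
position: [0.5346, -0.0869, 0.1973]
ee_rot: [-0.002, 0.822, 0.569, -0.001]
contact_force: [0.9, 0.0, -1.0]
width: 0.029
gripper_force: 68.9
```

Emit:
servo_tool:
  increments:
    - [4.35,-0.69,0,0,0,0,1]
    - [4.35,-0.69,0,0,0,0,1]
    - [4.35,-0.69,0,0,0,0,1]
    - [4.35,-0.69,0,0,0,0,1]
    - [4.35,-0.69,0,0,0,0,1]

```text
clock: 6.6
position: [0.579, 0.1285, 0.1971]
ee_rot: [-0.001, 0.822, 0.569, -0.002]
contact_force: [0.6, 0.3, -0.5]
width: 0.0289
gripper_force: 68.9
```

Emit:
servo_tool:
  increments:
    - [0,0,0,0,0,7.3,1]
    - [0,0,0,0,0,7.3,1]
    - [0,0,0,0,0,7.3,1]
    - [0,0,0,0,0,7.3,1]
    - [0,0,0,0,0,7.3,1]

```text
clock: 7.1
position: [0.5788, 0.1268, 0.1969]
ee_rot: [-0.0, 0.96, 0.28, -0.002]
contact_force: [0.3, -0.1, -1.3]
width: 0.0295
gripper_force: 68.9
```

Emit:
servo_tool:
  increments:
    - [0,0,0,0,0,7.3,1]
    - [0,0,0,0,0,7.3,1]
    - [0,0,0,0,0,7.3,1]
    - [0,0,0,0,0,7.3,1]
    - [0,0,0,0,0,7.3,1]

```text
clock: 7.6
position: [0.5788, 0.1267, 0.197]
ee_rot: [0.0, 0.999, -0.034, -0.002]
contact_force: [0.6, -0.3, -0.9]
width: 0.029
gripper_force: 69.0
```

Emit:
servo_tool:
  increments:
    - [0,0,0,0,0,0,1]
    - [0,0,0,0,0,0,1]
    - [0,0,0,0,0,0,1]
    - [0,0,0,0,0,0,1]
    - [0,0,0,0,0,0,1]

```text
clock: 8.1
position: [0.5802, 0.1268, 0.1992]
ee_rot: [0.0, 1.0, -0.031, -0.0]
contact_force: [-0.4, -0.6, -0.7]
width: 0.029
gripper_force: 69.0
```

Run:
```python
from h import *
np.set_printoptions(precision=4,suppress=True)
plan([.5805,.1265,.20],np.radians(86.1));s=manip.get_state();print(s['qpos'],s['width'],s['contact_force'])
im=optics.get_image('wrist');c=optics.get_calibration('wrist');save(im,'w3.png')
for r in finder.tip_of('recess','wrist')[:2]: print(r['p'],r['at'],at_z(c,r['at'],.039))
for r in finder.tip_of('vrest_foot','wrist')[:2]: print('foot',r['p'],r['at'])
print(proj(c,[.5805,.1265,.039]),proj(c,s['position']-[0,0,.0515]))
```

```text
pos [0.5802 0.1268 0.1992] tilt [-0.0001 -0.0001 -1.    ] yaw_y -93.61 q6 1.732 shift cm [ 0.03  0.03 -0.08] turn z deg 0.29
[ 0.0982  0.3285  1.5294 -0.0001  1.2839  1.7319] 0.02897649441234629 [-0.3621 -0.6486 -0.6912]
0.63 [321.1, 188.7] [0.5765 0.1228 0.039 ]
foot 0.71 [311.4, 230.4]
[317.0944 184.9316] [316.7719 228.9942]
```

View pics/w3.png

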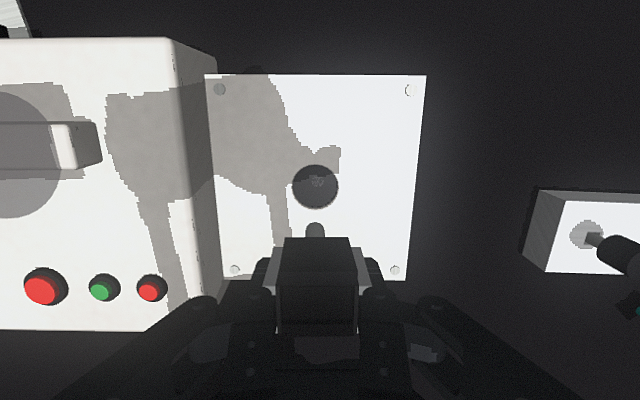

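The recess is the dark disc at (315,186), and the pin's foot shows at (314,230) under the head (columns 284–352). I fit the rim, deck edges and pin from this same picture.

Run:
```python
from h import *
np.set_printoptions(precision=4,suppress=True)
im=cv2.imread('pics/w3.png');g=im.max(2).astype(float);c=optics.get_calibration('wrist')
def edge(v):
    d=np.diff(v);k=np.argmax(abs(d));return k+.5
top=[[x,55+edge(cv2.GaussianBlur(g[55:95,x:x+1],(1,3),0)[:,0])] for x in list(range(310,405,4))]
rt=[[405+edge(g[y,405:440]),y] for y in range(95,225,4)]
for n,e in (('top',top),('right',rt)):
    w=np.array([at_z(c,p,.045)[:2] for p in e]);vx,vy,x0,y0=cv2.fitLine(w.astype(np.float32),cv2.DIST_HUBER,0,.001,.001).ravel()
    print(n,np.degrees(np.arctan2(vy,vx)),x0,y0)
# recess disc
m=(g[150:222,280:350]<95).astype(np.uint8)
n,l,s,ce=cv2.connectedComponentsWithStats(m);k=l[35,22];mm=(l==k)
rim=[]
for a in np.radians(np.arange(0,360,6)):
    r=np.arange(14,32,.25);v=cv2.remap(g.astype(np.float32),(315+r*np.cos(a)).astype(np.float32)[None],(186+r*np.sin(a)).astype(np.float32)[None],1)[0]
    k=np.argmax(np.diff(cv2.GaussianBlur(v[None],(9,1),0)[0]));rim.append([315+r[k]*np.cos(a),186+r[k]*np.sin(a)])
w=np.array([at_z(c,p,.045)[:2] for p in rim])
keep=np.ones(len(w),bool)
for _ in range(4):
    A=np.c_[2*w,np.ones(len(w))][keep];sol=np.linalg.lstsq(A,(w[keep]**2).sum(1),rcond=None)[0];rad=np.sqrt(sol[2]+sol[:2]@sol[:2])
    res=np.hypot(*(w-sol[:2]).T)-rad;keep=abs(res)<.0012
print('rim',sol[:2],rad,keep.sum())
for y in range(224,238,2): print(y,g[y,300:330].astype(int))
```

```text
top 86.46482 0.677732 0.086937845
right -4.134233 0.5793317 0.03345497
rim [0.5803 0.1289] 0.022005499598576676 59
224 [237 239 237 238 238 240 245 252 184  92  79  87  88  87  92  89  92  91
  89  84  69 185 245 242 240 238 238 238 238 239]
226 [237 238 237 236 240 249 188  88  75  86  89  92  89  89  97  94  93  94
  98  93  88  81  59 230 248 241 238 238 237 238]
228 [237 237 238 239 243 228 113  72  83  90  93  92  90  90  95  94  92  95
  97  97  93  89  80  97 243 246 238 239 238 238]
230 [238 238 237 240 252 153  74  80  88  91  89  88  92  94  90  94  93  94
  92  95  97  92  90  74 138 240 241 238 239 238]
232 [237 236 237 241 255 140  68  80  88  89  90  93  94  91  92  94  94  91
  98  92  94  87  90  79 137 244 243 238 236 239]
234 [238 239 238 241 255 143  67  83  87  87  88  92  91  93  93  96  95  97
  95  93  93  93  87  87  91 244 246 239 238 236]
236 [249 249 250 252 255 141  72  82  85  86  91  89  91  94  92  96  91  97
  92  96  95  94  94  89  66 249 255 253 252 252]
```

Rim: centre (0.5803, 0.1289), radius 22.0 mm ✓. Console y is at 86.2°, and the pin sits about 1.3 mm to +y of the TCP. I descend on the ring point +5.5 mm in tool x.

Emit:
servo_tool:
  increments:
    - [0.55,-0.07,2,0,0,0.2,1]
    - [0,0,3,0,0,0,1]
    - [0,0,3,0,0,0,1]
    - [0,0,1.5,0,0,0,1]
    - [0,0,0,0,0,0,1]

```text
clock: 8.75
position: [0.5838, 0.1269, 0.1017]
ee_rot: [0.0, 0.999, -0.033, -0.003]
contact_force: [0.6, -0.5, -1.1]
width: 0.0287
gripper_force: 69.0
```

Emit:
servo_tool:
  increments:
    - [0,0,0.3,0,0,0,1]
    - [0,0,0.3,0,0,0,1]
    - [0,0,0.2,0,0,0,1]
    - [0,0,0,0,0,0,1]
    - [0,0,0,0,0,0,1]

```text
clock: 9.25
position: [0.586, 0.1272, 0.0968]
ee_rot: [-0.0, 0.999, -0.034, 0.0]
contact_force: [-0.0, -0.0, -1.8]
width: 0.0292
gripper_force: 69.0
```

Run:
```python
from h import *
np.set_printoptions(precision=4,suppress=True)
plan([.5803,.1275,.09],np.radians(86.2));s=manip.get_state();print(s['contact_force'],s['moment'])
```

```text
pos [0.586  0.1272 0.0968] tilt [ 0.0009 -0.     -1.    ] yaw_y -93.84 q6 1.736 shift cm [-0.57  0.01  0.68] turn z deg -0.04
[-0.0112 -0.0326 -1.8197] [0.016  0.0072 0.022 ]
```

Emit:
servo_tool:
  increments:
    - [0,0,0.2,0,0,0,1]
    - [0,0,0.1,0,0,0,1]
    - [0,0,0.1,0,0,0,1]
    - [0,0,0,0,0,0,1]
    - [0,0,0,0,0,0,1]

```text
clock: 9.75
position: [0.5858, 0.1272, 0.0922]
ee_rot: [0.0, 0.999, -0.034, -0.0]
contact_force: [1.3, -0.8, -1.6]
width: 0.0291
gripper_force: 69.0
```

Emit:
servo_tool:
  increments:
    - [0,0,0.05,0,0,0,1]
    - [0,0,0.05,0,0,0,1]
    - [0,0,0,0,0,0,1]
    - [0,0,0,0,0,0,1]
    - [0,0,0,0,0,0,1]

```text
clock: 10.25
position: [0.5858, 0.1272, 0.0913]
ee_rot: [0.0, 0.999, -0.034, 0.0]
contact_force: [0.1, -0.8, -0.9]
width: 0.0291
gripper_force: 69.0
```

Emit:
servo_tool:
  increments:
    - [0,0,0.05,0,0,0,1]
    - [0,0,0.05,0,0,0,1]
    - [0,0,0,0,0,0,1]
    - [0,0,0,0,0,0,1]
    - [0,0,0,0,0,0,1]

```text
clock: 10.75
position: [0.5858, 0.1272, 0.0903]
ee_rot: [0.0, 0.999, -0.034, 0.0]
contact_force: [0.4, 0.4, -1.6]
width: 0.0292
gripper_force: 69.0
```

Emit:
servo_tool:
  increments:
    - [0,0,0.05,0,0,0,1]
    - [0,0,0,0,0,0,1]
    - [0,0,0,0,0,0,1]
    - [0,0,0,0,0,0,1]
    - [0,0,0,0,0,0,1]

```text
clock: 11.25
position: [0.5858, 0.1272, 0.0898]
ee_rot: [0.0, 0.999, -0.034, 0.0]
contact_force: [-0.4, -0.2, -1.4]
width: 0.0291
gripper_force: 69.0
```

Emit:
servo_tool:
  increments:
    - [0,0,0.05,0,0,0,1]
    - [0,0,0,0,0,0,1]
    - [0,0,0.05,0,0,0,1]
    - [0,0,0,0,0,0,1]
    - [0,0,0,0,0,0,1]

```text
clock: 11.75
position: [0.5858, 0.1272, 0.0888]
ee_rot: [0.0, 0.999, -0.034, 0.0]
contact_force: [-0.0, 0.3, -1.2]
width: 0.0287
gripper_force: 69.0
```

Emit:
servo_tool:
  increments:
    - [0,0,0.05,0,0,0,1]
    - [0,0,0,0,0,0,1]
    - [0,0,0,0,0,0,1]
    - [0,0,0,0,0,0,1]
    - [0,0,0,0,0,0,1]

```text
clock: 12.25
position: [0.5858, 0.1272, 0.0883]
ee_rot: [0.0, 0.999, -0.034, 0.0]
contact_force: [0.7, -0.0, -1.7]
width: 0.029
gripper_force: 69.0
```

Emit:
servo_tool:
  increments:
    - [0,0,0.05,0,0,0,1]
    - [0,0,0,0,0,0,1]
    - [0,0,0.05,0,0,0,1]
    - [0,0,0,0,0,0,1]
    - [0,0,0,0,0,0,1]

```text
clock: 12.75
position: [0.5858, 0.1272, 0.0872]
ee_rot: [0.0, 0.999, -0.034, -0.0]
contact_force: [0.3, -0.1, -1.2]
width: 0.0289
gripper_force: 69.0
```

Emit:
servo_tool:
  increments:
    - [0,0,0.05,0,0,0,1]
    - [0,0,0,0,0,0,1]
    - [0,0,0,0,0,0,1]
    - [0,0,0,0,0,0,1]
    - [0,0,0,0,0,0,1]

```text
clock: 13.25
position: [0.5858, 0.1272, 0.0868]
ee_rot: [0.0, 0.999, -0.034, 0.0]
contact_force: [0.3, -0.0, -0.8]
width: 0.0288
gripper_force: 69.0
```

Emit:
servo_tool:
  increments:
    - [0,0,0.05,0,0,0,1]
    - [0,0,0,0,0,0,1]
    - [0,0,0,0,0,0,1]
    - [0,0,0,0,0,0,1]
    - [0,0,0,0,0,0,1]

```text
clock: 13.75
position: [0.5859, 0.1272, 0.0864]
ee_rot: [0.0, 0.999, -0.034, 0.0]
contact_force: [-0.6, 0.2, -0.8]
width: 0.0284
gripper_force: 69.0
```

Emit:
servo_tool:
  increments:
    - [0,0,0.05,0,0,0,1]
    - [0,0,0,0,0,0,1]
    - [0,0,0,0,0,0,1]
    - [0,0,0,0,0,0,1]
    - [0,0,0,0,0,0,1]

```text
clock: 14.25
position: [0.5859, 0.1272, 0.0861]
ee_rot: [0.0, 0.999, -0.034, 0.0]
contact_force: [-0.5, 0.1, 4.4]
width: 0.029
gripper_force: 69.4
```

Emit:
servo_tool:
  increments:
    - [0,0,0.05,0,0,0,1]
    - [0,0,0,0,0,0,1]
    - [0,0,0,0,0,0,1]
    - [0,0,0,0,0,0,1]
    - [0,0,0,0,0,0,1]

```text
clock: 14.75
position: [0.586, 0.1272, 0.086]
ee_rot: [0.0, 0.999, -0.034, 0.0]
contact_force: [-1.7, 0.7, 6.9]
width: 0.029
gripper_force: 69.9
```

Contact with the floor is at TCP z ≈ 0.086, with about 8 N. I slide along a 5.5 mm ring in 30° arcs, with compression small enough to stay on the chamfers if it catches.

Emit:
servo_tool:
  increments:
    - [0,0,0.04,0,0,0,1]
    - [-0.025,0.092,0,0,0,0,1]
    - [-0.025,0.092,0,0,0,0,1]
    - [-0.024,0.091,0,0,0,0,1]
    - [0,0,0,0,0,0,1]

```text
clock: 15.25
position: [0.5858, 0.1263, 0.0859]
ee_rot: [-0.002, 0.999, -0.034, 0.001]
contact_force: [-0.6, 4.5, 6.8]
width: 0.0288
gripper_force: 70.3
```

Emit:
servo_tool:
  increments:
    - [-0.067,0.067,0,0,0,0,1]
    - [-0.067,0.067,0,0,0,0,1]
    - [-0.067,0.067,0,0,0,0,1]
    - [0,0,0,0,0,0,1]
    - [0,0,0,0,0,0,1]

```text
clock: 15.75
position: [0.5832, 0.123, 0.085]
ee_rot: [-0.0, 0.999, -0.034, 0.0]
contact_force: [1.2, 4.1, 2.7]
width: 0.029
gripper_force: 69.8
```

Emit:
servo_tool:
  increments:
    - [-0.092,0.025,0,0,0,0,1]
    - [-0.092,0.025,0,0,0,0,1]
    - [-0.091,0.024,0,0,0,0,1]
    - [0,0,0,0,0,0,1]
    - [0,0,0,0,0,0,1]

```text
clock: 16.25
position: [0.5817, 0.1226, 0.0852]
ee_rot: [-0.001, 0.999, -0.034, 0.002]
contact_force: [3.8, 4.6, 2.0]
width: 0.0289
gripper_force: 69.9
```

z fell 0.9 mm at the 60° point, and the side force now points to +x, +y, so the hole lies back that way. I step back and press lightly.

Emit:
servo_tool:
  increments:
    - [0.11,-0.08,0,0,0,0,1]
    - [0.11,-0.08,0,0,0,0,1]
    - [0.08,-0.06,0,0,0,0,1]
    - [0,0,0.03,0,0,0,1]
    - [0,0,0,0,0,0,1]

```text
clock: 16.75
position: [0.5824, 0.1238, 0.084]
ee_rot: [0.0, 0.999, -0.034, -0.001]
contact_force: [1.9, 1.9, 0.2]
width: 0.0293
gripper_force: 69.4
```

Emit:
servo_tool:
  increments:
    - [0,0,0.05,0,0,0,1]
    - [0,0,0,0,0,0,1]
    - [0,0,0,0,0,0,1]
    - [0,0,0,0,0,0,1]
    - [0,0,0,0,0,0,1]

```text
clock: 17.25
position: [0.5824, 0.1239, 0.0836]
ee_rot: [0.0, 0.999, -0.034, -0.001]
contact_force: [0.5, 0.6, -1.6]
width: 0.0289
gripper_force: 69.1
```

Emit:
servo_tool:
  increments:
    - [0,0,0.1,0,0,0,1]
    - [0,0,0,0,0,0,1]
    - [0,0,0,0,0,0,1]
    - [0,0,0,0,0,0,1]
    - [0,0,0,0,0,0,1]

```text
clock: 17.75
position: [0.5827, 0.1239, 0.0829]
ee_rot: [0.0, 0.999, -0.034, -0.0]
contact_force: [-0.5, 1.6, -1.2]
width: 0.0288
gripper_force: 69.1
```

Emit:
servo_tool:
  increments:
    - [0,0,0.1,0,0,0,1]
    - [0,0,0,0,0,0,1]
    - [0,0,0,0,0,0,1]
    - [0,0,0,0,0,0,1]
    - [0,0,0,0,0,0,1]

```text
clock: 18.25
position: [0.583, 0.124, 0.0821]
ee_rot: [0.0, 0.999, -0.034, -0.0]
contact_force: [-0.4, 0.7, -1.1]
width: 0.0288
gripper_force: 69.1
```

The post is 4 mm down with no force, so it's in the hole. I continue towards home at z ≈ 0.064.

Emit:
servo_tool:
  increments:
    - [0,0,0.1,0,0,0,1]
    - [0,0,0.1,0,0,0,1]
    - [0,0,0.1,0,0,0,1]
    - [0,0,0,0,0,0,1]
    - [0,0,0,0,0,0,1]

```text
clock: 18.75
position: [0.5831, 0.1241, 0.0789]
ee_rot: [-0.0, 0.999, -0.034, -0.0]
contact_force: [-0.9, 1.4, -2.3]
width: 0.0289
gripper_force: 69.2
```

Emit:
servo_tool:
  increments:
    - [0,0,0.1,0,0,0,1]
    - [0,0,0.1,0,0,0,1]
    - [0,0,0.1,0,0,0,1]
    - [0,0,0,0,0,0,1]
    - [0,0,0,0,0,0,1]

```text
clock: 19.25
position: [0.583, 0.1241, 0.076]
ee_rot: [-0.0, 0.999, -0.034, -0.0]
contact_force: [-0.5, 2.2, -0.2]
width: 0.0291
gripper_force: 69.2
```

Emit:
servo_tool:
  increments:
    - [0,-0.03,0.1,0,0,0,1]
    - [0,0,0.1,0,0,0,1]
    - [0,0,0.1,0,0,0,1]
    - [0,0,0,0,0,0,1]
    - [0,0,0,0,0,0,1]

```text
clock: 19.75
position: [0.5831, 0.1243, 0.0729]
ee_rot: [0.0, 0.999, -0.034, -0.0]
contact_force: [-1.0, 1.7, -1.5]
width: 0.0292
gripper_force: 69.2
```

Emit:
servo_tool:
  increments:
    - [0,0,0.1,0,0,0,1]
    - [0,0,0.1,0,0,0,1]
    - [0,0,0.1,0,0,0,1]
    - [0,0,0,0,0,0,1]
    - [0,0,0,0,0,0,1]

```text
clock: 20.25
position: [0.5831, 0.1244, 0.0699]
ee_rot: [0.0, 0.999, -0.034, -0.0]
contact_force: [-1.9, 0.8, -1.7]
width: 0.0293
gripper_force: 69.3
```

Emit:
servo_tool:
  increments:
    - [0,0,0.1,0,0,0,1]
    - [0,0,0.1,0,0,0,1]
    - [0,0,0.1,0,0,0,1]
    - [0,0,0,0,0,0,1]
    - [0,0,0,0,0,0,1]

```text
clock: 20.75
position: [0.5831, 0.1244, 0.0669]
ee_rot: [0.0, 0.999, -0.034, -0.0]
contact_force: [-0.9, 3.3, -0.7]
width: 0.0289
gripper_force: 69.3
```

Emit:
servo_tool:
  increments:
    - [0,0,0.1,0,0,0,1]
    - [0,0,0.05,0,0,0,1]
    - [0,0,0,0,0,0,1]
    - [0,0,0,0,0,0,1]
    - [0,0,0,0,0,0,1]

```text
clock: 21.25
position: [0.5831, 0.1244, 0.0656]
ee_rot: [-0.0, 0.999, -0.034, -0.0]
contact_force: [-1.7, 1.9, -0.0]
width: 0.0289
gripper_force: 69.3
```

Emit:
servo_tool:
  increments:
    - [0,0,0.05,0,0,0,1]
    - [0,0,0.05,0,0,0,1]
    - [0,0,0,0,0,0,1]
    - [0,0,0,0,0,0,1]
    - [0,0,0,0,0,0,1]

```text
clock: 21.75
position: [0.583, 0.1244, 0.0646]
ee_rot: [-0.0, 0.999, -0.034, -0.0]
contact_force: [-1.9, 3.4, 0.9]
width: 0.029
gripper_force: 69.4
```

Run:
```python
from h import *
np.set_printoptions(precision=4,suppress=True)
plan([.5831,.1244,.064],np.radians(86.2));s=manip.get_state();print(s['contact_force'],s['moment'])
```

```text
pos [0.583  0.1244 0.0646] tilt [-0.0001  0.0001 -1.    ] yaw_y -93.84 q6 1.731 shift cm [0.01 0.   0.06] turn z deg -0.04
[-1.873  3.414  0.871] [0.5413 0.2775 0.0447]
```

Emit:
servo_tool:
  increments:
    - [0,-0.02,0.05,0,0,0,1]
    - [0,0,0,0,0,0,1]
    - [0,0,0,0,0,0,1]
    - [0,0,0,0,0,0,1]
    - [0,0,0,0,0,0,1]

```text
clock: 22.25
position: [0.5831, 0.1245, 0.0644]
ee_rot: [0.0, 0.999, -0.033, 0.0]
contact_force: [-2.9, 2.7, 6.8]
width: 0.0289
gripper_force: 69.8
```

Emit:
servo_tool:
  increments:
    - [0,0,0.05,0,0,0,1]
    - [0,0,0,0,0,0,1]
    - [0,0,0,0,0,0,1]
    - [0,0,0,0,0,0,1]
    - [0,0,0,0,0,0,1]

```text
clock: 22.75
position: [0.5831, 0.1245, 0.0643]
ee_rot: [0.0, 0.999, -0.034, 0.0]
contact_force: [-3.0, 1.4, 7.3]
width: 0.0289
gripper_force: 70.3
```

Emit:
servo_tool:
  increments:
    - [0,0,0.05,0,0,0,1]
    - [0,0,0,0,0,0,1]
    - [0,0,0,0,0,0,1]
    - [0,0,0,0,0,0,1]
    - [0,0,0,0,0,0,1]

```text
clock: 23.25
position: [0.5832, 0.1245, 0.0643]
ee_rot: [0.0, 0.999, -0.034, 0.0]
contact_force: [-3.4, 1.5, 10.1]
width: 0.0288
gripper_force: 70.6
```

Home: z stopped at 0.0643, 22 mm below the floor contact, with the force rising. I release and rise.

Emit:
servo_tool:
  increments:
    - [0,0,-0.12,0,0,0,1]
    - [0,0,0,0,0,0,1]
    - [0,0,0,0,0,0,-0.2]
    - [0,0,0,0,0,0,-0.4]
    - [0,0,0,0,0,0,-0.4]
  squeeze: 20

```text
clock: 23.75
position: [0.5836, 0.1241, 0.064]
ee_rot: [0.0, 0.999, -0.033, 0.0]
contact_force: [-0.4, 0.8, 0.0]
width: 0.0601
gripper_force: 0.0
```

Emit:
servo_tool:
  increments:
    - [0,0,0,0,0,0,-0.4]
    - [0,0,0,0,0,0,-0.4]
    - [0,0,-1,0,0,0,-0.4]
    - [0,0,-2,0,0,0,-0.4]
    - [0,0,-3,0,0,0,-0.4]

```text
clock: 24.25
position: [0.582, 0.1244, 0.124]
ee_rot: [0.0, 0.999, -0.034, -0.002]
contact_force: [-0.2, -0.3, 0.4]
width: 0.0602
gripper_force: 0.0
```

Emit:
servo_tool:
  increments:
    - [0,0,-4,0,0,0,-0.4]
    - [0,0,-4,0,0,0,-0.4]
    - [0,0,0,0,0,0,-0.4]
    - [0,0,0,0,0,0,-0.4]
    - [0,0,0,0,0,0,-0.4]

```text
clock: 24.75
position: [0.5823, 0.1245, 0.2036]
ee_rot: [0.0, 0.999, -0.034, -0.001]
contact_force: [0.2, 0.1, -0.2]
width: 0.0597
gripper_force: 0.0
```

Run:
```python
from h import *
print(manip.get_state()['position'])
im=optics.get_image('wrist');save(im,'w4.png')
a=cv2.resize(im[120:280,210:430],None,fx=3,fy=3,interpolation=2)
save(cv2.convertScaleAbs(a,alpha=1.5,beta=20),'w4c.png')
t=optics.get_image('scene')
save(cv2.resize(t[100:280,190:450],None,fx=3,fy=3,interpolation=2),'s4.png')
```

```text
[0.58228572 0.12446216 0.20358429]
```

View pics/w4c.png

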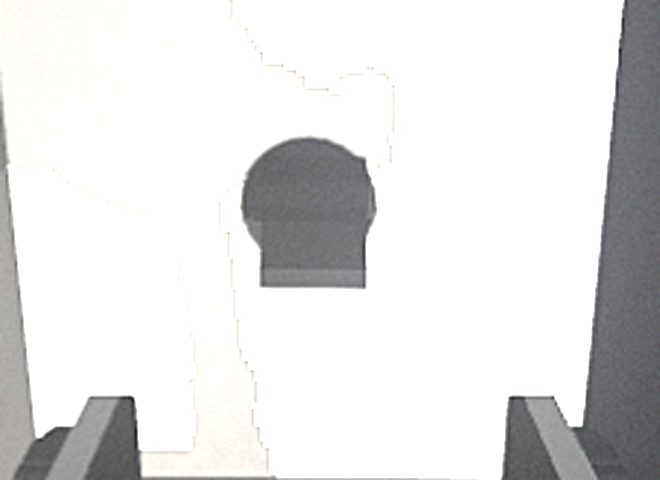

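View pics/s4.png

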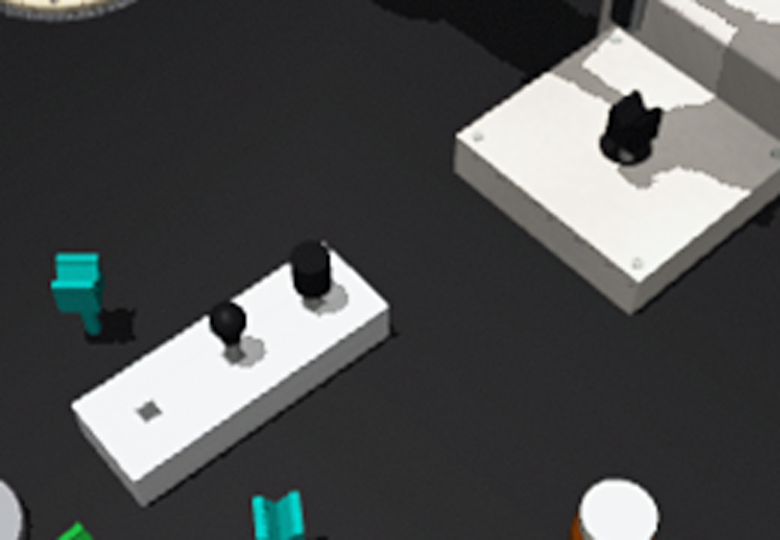

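The post stands upright in the recess. Its land at (262–365, 270–287) lies parallel to the deck edge, and in the scene view the V faces along the tube. The other two posts and the jar look undisturbed, so I hand in.

```bash
python3 -c "
from rig import manip
print(manip.sign_off())"
```

```text
the job is handed in; nothing more can be done
None
```

The V-rest post is fully home and upright in the hidden socket, let go with its groove in line with the tube; I handed the job in at about 25 s with pushes around 10 N, saw the other posts and the jar undisturbed, and did not re-check the dish.

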